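# Turn a settled primer tin over in the bench cradle

### The arm

A 6-joint arm with a two-finger parallel gripper is mounted at the origin on the work surface. World frame = base frame: x ahead of the robot, y to its left, z up, the work surface at z = 0. Lengths are in m, angles in rad, forces in N, time in s.
With the tool pointing down it reaches from about 0.225 to 0.875 m from the base axis. Payload 3.4 kg.
Tool frame: the origin (TCP) lies at the very end of the fingers, on their centre line; the grasp point (between the pads) lies 19 mm behind it (r.grasp_offset is the distance from the TCP to the grasp point, in m); x points along the fingers, z is the direction in which the jaws open and shut, and the axes are right-handed (so a half turn about x gives the same grasp; the last joint's range is limited). The gripper opens to 85 mm and grips with 20 to 120 N. Pads are 22 mm wide; open, the fingers measure 114 mm over their backs; the gripper's body (76 mm by 85 mm) begins 54 mm behind the grasp point. The pads swing forward as they close: fully open they stand 13 mm farther back than shut.
Start: joints at [1.088, 0.276, 1.505, -0, 1.361, -0.121], TCP at [0.204, 0.538, 0.196] pointing down, gripper open.
Joint ranges: [-2.89, 2.89], [-0.75, 2.08], [0.22, 2.7], [-1.18, 4.32], [0.11, 2.71], [-2.7, 2.7]. Speed limits (rad/s): [2.57, 2.57, 3.14, 3.14, 3.14, 3.14].

### API

Orientations are given as a unit quaternion [x, y, z, w].
In Python, from workcell import sense, imaging, close_job, r gives the robot as it stands. The module is installed in compiled form; this text tells all that it offers.
- The arm moves only by the shell command python3 -m pendant 'ROWS' [OPENING] [FORCE]. ROWS is JSON, a list of rows, each a list of 6 numbers: the shift along the world's x, y, z in mm, then the turn, a rotation vector about the world's x, y, z in degrees. In form: [[dx, dy, dz, ax, ay, az], ...]. A call has exactly 8 rows; each row is the pose to reach, as a shift and turn from the pose commanded when the call began; what a row does not reach only later rows make up. A row lasts 1/10 s, in which the tool goes at most 50 mm and 8.59 degrees, less where a joint would pass 70% of its speed; a pose out of reach is approached as far as the arm can. A call with a gripper value outside its range is refused whole. OPENING is the opening, from 0 (shut) to 1 (fully open), set as the call begins (- or left out, the last holds). The fingers move at their own pace and stop on an object; FORCE is the grip in N (left out, the last holds). Time passes only in rows, so rows that repeat a pose let the fingers close, or fill a call up. It gives the time, the measured TCP pose, the force and the opening at its end, in the units of the state.
- sense(): the state, without advancing time (a new reading comes with each control period).
- imaging.read_camera(name): name is "scene" or "top"; returns a dict with "image" (420x560x3 uint8, red, green, blue), "K" (3x3 intrinsics, pixels), "position" and "orientation" of the camera in the world. Camera axes: x right, y down, z forward; pixel columns grow to the right and rows downward; lengths in m; the calibration is good to about 2 mm. A picture is of the moment at which its call begins. There is no depth.
- close_job(): hands the job in, once; it reports no verdict.
The state is a dict: "time_s": time; "joint_positions": joint angles; "qd": joint speeds; "effort": joint torques, N m; "eef_pos": TCP position; "orientation": TCP orientation; "force": force on the tool from outside, world axes, zero at the start; "torque": the same for the moment, N m; "gripper_width": opening from 0.0 (shut) to 1.0 (fully open).
Only numpy, scipy, OpenCV 4.12 (cv2) and the standard library are available. Lean on these libraries where they do the work, as an engineer would, in place of code of your own. Each camera call takes 0.05 s, during which the arm holds its last target.

### The job

The primer in the flat oblong screw-cap tin has settled. Slide the tin, cap up, along the sill of the turning stand into the slot of its cradle until it is fully home against the back wall, then turn the cradle (it has a crank handle at its side) right over to its stop, leave the tin upside down for at least two seconds, and turn the cradle back to its rest so that the tin stands upright in it again. Turn gently, without swinging or slamming the cradle, leave the tin in it, and do not shift or knock over the round containers, the wrench or the wood block.

Things in the scene. Friction and masses are not known exactly. Their poses are not given: they have to be found in the camera images.
- tin: Closed flat oblong bare-metal tin with a paper band: 110 mm long (its x), 56 mm thick (its y), 120 mm high to the flat shoulder; a round black screw cap, 30 mm across, in the middle rises to 143 mm. 0.45-0.8 kg. Origin: centre of its underside, z to the cap. Balances at its middle; the same either way round. Starts upright, left or right of the stand; other containers are round.
- stand: Fixed turning stand on a dark base plate (x -205 to 105, y -87 to 83, 10 mm thick). Origin on the bench below the middle of the cradle; its x points along the slot from the mouth (towards the robot) to the back wall, z up. Two grey uprights (y = +-43 mm, 46 mm wide, 127 mm high) carry the axle, which runs along y at height 106 mm.
- sill (a point): Middle of the top of the fixed flat sill before the cradle's mouth, 45 mm above the bench, 130 mm long (along the slot) by 74 mm wide; 128 mm before the stand's origin. Axes as the stand.
- seat (a point): Point on the cradle, turning with it: centre of the slot's floor, where the tin's origin lies when it is fully home. At rest 44.5 mm above the stand's origin. x to the back wall (inner face at +55 mm), z from the floor to the open top. Slot 59 mm wide; 4 mm side walls begin at x = -45 mm, with lips flaring outwards to x = -56 mm, level with the rear end of a tin that is home.
- rails (a point): Point on the cradle, turning with it: middle between the two top rails at the height of their underside, 124 mm over the slot's floor. The rails (4 mm thick, x -45 to 55 mm of the seat) leave a 42 mm wide gap along the slot for the cap and hold the tin by its shoulder when it is upside down.
- cradle (a joint): Turn of the cradle about its axle, rad: 0 at rest (tin upright), 3.14 at the far stop (right over, tin upside down). The mouth goes up and over, away from the robot, so the tin's weight keeps it in. Stiff: about 0.25 N m of friction, stays where it is left.
- handle (a point): Middle of the black crank sleeve: horizontal round bar 20 mm across, 64 mm long, along the stand's y, free to spin on its pin, 65 mm from the axle. At rest it is on the robot's side at axle height, 106 mm over the bench; it goes up, over the top and down to the far side in half a turn. The crank arm is 34 mm from this point, towards the stand's middle.
- hub (a point): Fixed point on the axle line at the sleeve's middle: centre of the circle (radius 65 mm) that handle follows. 90 mm to the stand's right (its -y), 106 mm over the bench. Axes as the stand.
- spray_can: Bystander: round spray can, 60 mm in diameter, 165 mm high, on the bench. Origin under its centre.
- grease_jar: Bystander: round grease jar, 72 mm in diameter, 85 mm high. Origin under its centre.
- oil_bottle: Bystander: round black bottle, 62 mm in diameter, 150 mm high. Origin under its centre.
- wrench: Bystander: wrench lying on the bench.
- wood_block: Bystander: dark wood block, 110 x 70 x 32 mm.
Things that resemble listed ones, but are neither listed nor needed, are in the scene too. What is shaped like the tin but blue, orange or pink is not meant.

How it is judged:
On the way, in this order (a step that is already met when the one before it is completed fails the run):
1. the tin stands upright and fully home in the cradle's slot, cradle at rest (distance between tin and seat below 0.007 m and angle between tin's own z axis and vertical below 0.07 rad and value of joint cradle below 0.06 rad), for 0.2 s.
2. the cradle is turned right over to its stop with the tin in it upside down, and left so for two seconds (value of joint cradle above 3 rad and angle between tin's own z axis and vertical above 3 rad and distance between tin and seat below 0.014 m), for 1.8 s.
At the end, for the whole second after the job is handed in: The cradle is back at its rest (within 0.06 rad) and the tin stands in it upright (within 4 degrees), fully home (within 7 mm of the seat) and still (all of step 1 and linear speed of tin below 0.02 m/s and angular speed of tin below 0.1 rad/s); the robot touches nothing.
It fails at once if the cradle swings or slams (faster than 4 rad/s) (velocity of joint cradle above 4 rad/s or velocity of joint cradle below -4 rad/s).
It fails at once if the tin is dropped on its side outside the cradle (angle between tin's own z axis and vertical above 1 rad and distance between tin and seat above 0.07 m).
It fails at once if a round container, the wrench or the wood block is shifted by more than 30 mm or knocked over (distance of any of spray_can, grease_jar, oil_bottle, wrench, wood_block from where it was at the start of the episode above 0.03 m or angle between any of spray_can, grease_jar, oil_bottle's own z axis and vertical above 0.5 rad).
It also fails if it takes over 72 s, if anything falls off the work surface, if the arm or the gripper's body presses on something with over 40 N, if the wrist force passes 120 N, or if a joint passes its speed limit or range.

## Working session

There is one attempt and no reset: what is moved stays moved. The work goes in short steps, Python scripts to look and compute and a shell command to move; the robot and the scene stay as the last step left them, time stands still between calls to the robot, and variables do not carry over. Pictures are saved under pics/ and viewed, and the job is handed in when it is done.

```bash
mkdir -p pics
python3 - <<'E'
from workcell import sense, imaging, r
import cv2,pickle
print(sense()); print(r.grasp_offset)
for n in("scene","top"):
    c=imaging.read_camera(n); pickle.dump(c,open(n+".pkl","wb"))
    print(n,c["K"],c["position"],c["orientation"])
    cv2.imwrite(f"pics/{n}0.png",cv2.resize(c["image"][:,:,::-1],(800,600),interpolation=cv2.INTER_CUBIC))
E
```

```text
{'time_s': 0.0, 'joint_positions': array([ 1.08798588e+00,  2.76632943e-01,  1.50616114e+00,  6.16065817e-06,
        1.36064648e+00, -1.21006701e-01]), 'qd': array([ 1.12429510e-03, -7.82965185e-05,  1.22075531e-04, -1.08525753e-04,
       -7.44472178e-04,  9.81707580e-04]), 'effort': array([-1.62077620e-03, -4.16777337e+01, -2.45801443e+01, -2.15988684e-04,
        1.09177074e-02,  2.28802001e-06]), 'eef_pos': array([0.20326068, 0.53724985, 0.19470694]), 'orientation': array([-0.4021838 ,  0.58237877,  0.40158014,  0.58121989]), 'force': array([ 0.80739281, -0.64031184,  0.04233366]), 'torque': array([-0.01362929, -0.02166595, -0.00692012]), 'gripper_width': 0.9966964488712216}
0.0187
scene [[494.97814263   0.         283.85753309]
 [  0.         494.97814263 208.92165   ]
 [  0.           0.           1.        ]] [ 1.21252911 -0.05881114  1.09344326] [ 0.68024754  0.66311445 -0.211774   -0.22955237]
top [[490.15579104   0.         281.72347293]
 [  0.         490.15579104 207.03411217]
 [  0.           0.           1.        ]] [ 0.28386298 -0.01435252  1.17939725] [ 0.71667725 -0.68886291  0.07669255 -0.07720018]
```

View pics/scene0.png

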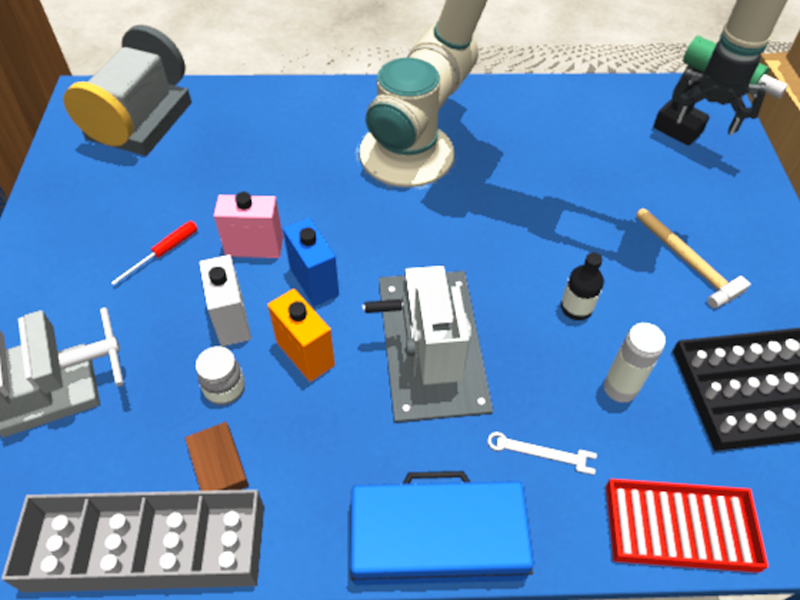

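View pics/top0.png

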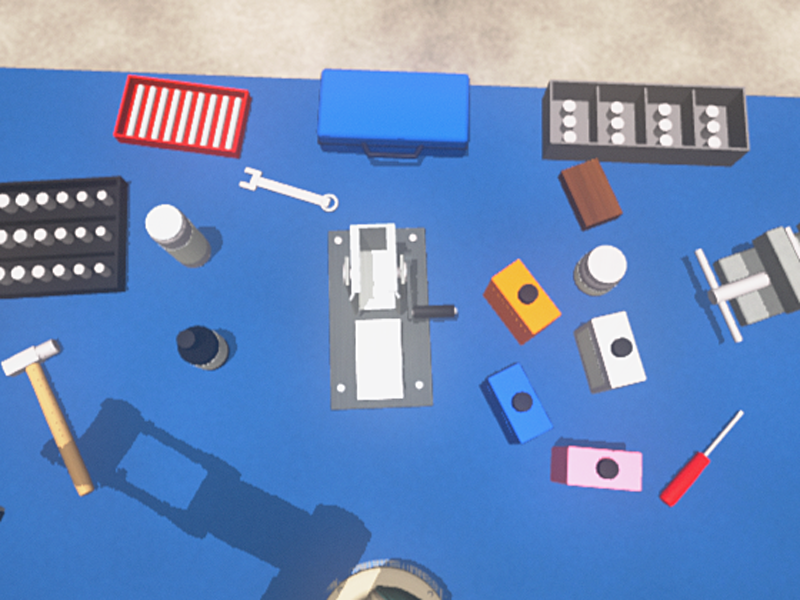

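Tin candidates in the 800 px top view:
- white/grey tin, cap at (621,348)
- orange tin (527,294)
- blue tin (521,402)
- pink tin (607,468)

Only the white/grey one is bare metal. I'll check it and the stand in close crops.

```bash
cat > h.py <<'E'
import numpy as np,pickle,cv2
from scipy.spatial.transform import Rotation as R
def load(n): return pickle.load(open(n+".pkl","rb"))
def ray(c,u,v):
    d=R.from_quat(c["orientation"]).as_matrix()@np.linalg.inv(c["K"])@[u,v,1.]
    return np.array(c["position"]),d
def at(c,u,v,z):
    p,d=ray(c,u,v); return p+d*(z-p[2])/d[2]
def proj(c,P):
    q=R.from_quat(c["orientation"]).as_matrix().T@(np.asarray(P,float)-c["position"])
    q=c["K"]@q; return q[:2]/q[2]
def crop(n,u0,v0,u1,v1,s,out,pts=()):
    c=load(n) if isinstance(n,str) else n
    im=np.ascontiguousarray(c["image"][v0:v1,u0:u1,::-1]); im=cv2.resize(im,None,fx=s,fy=s,interpolation=cv2.INTER_CUBIC)
    for P in pts:
        a=proj(c,P); q=(int((a[0]-u0+.5)*s),int((a[1]-v0+.5)*s)); cv2.drawMarker(im,q,(0,0,255),0,14,1)
    cv2.imwrite(out,im)
E
python3 -c "
from h import *
crop('top',400,210,460,280,8,'pics/tin0.png')
crop('top',225,150,330,290,4.2,'pics/st0.png')
crop('scene',130,170,180,250,7,'pics/tins.png')"
```

```text
(no output)
```

View pics/tin0.png

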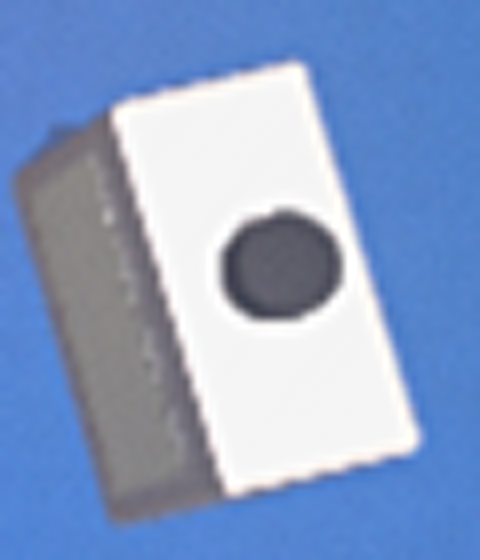

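View pics/st0.png

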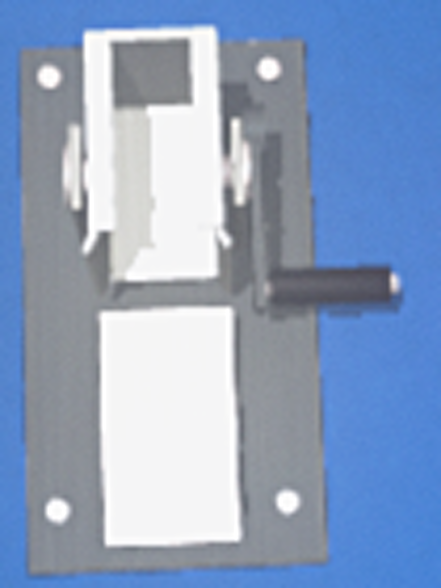

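View pics/tins.png

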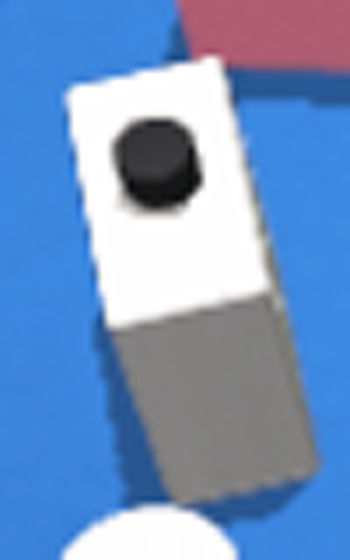

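```bash
cat > m.py <<'E'
from h import *
c=load('top'); s=load('scene')
def pt(c,x,y,u0,v0,k,z): return at(c,u0+(x+.5)/k-.5,v0+(y+.5)/k-.5,z)
T=np.array([pt(c,x,y,400,210,8,.12) for x,y in [(113,103),(303,62),(418,443),(228,497)]])
S=np.array([pt(s,x,y,130,170,7,.12) for x,y in [(67,88),(217,60),(270,290),(110,328)]])
for t in (T,S):
    print(t.round(4).tolist(), t.mean(0), [np.linalg.norm(t[i]-t[(i+1)%4]).round(4) for i in range(4)])
    d=t[0]-t[3]+t[1]-t[2]; print('yaw',np.degrees(np.arctan2(d[1],d[0])))
print('cap',pt(c,282,264,400,210,8,.143))
B=np.array([pt(c,x,y,225,150,4.2,.01) for x,y in [(20,46),(304,39),(328,570),(27,574)]])
print(B.round(4).tolist(),[np.linalg.norm(B[i]-B[(i+1)%4]).round(4) for i in range(4)])
d=B[0]-B[3]+B[1]-B[2]; y=np.arctan2(d[1],d[0]); print('yaw',np.degrees(y))
ex=np.array([np.cos(y),np.sin(y)]);ey=np.array([-ex[1],ex[0]])
o=B.mean(0)[:2]+.05*ex+.002*ey; print('origin',o)
L=np.array([pt(c,x,yy,225,150,4.2,.045) for x,yy in [(100,310),(236,306),(241,542),(105,546)]])
print('sill',L.mean(0),o-.128*ex,[np.linalg.norm(L[i]-L[(i+1)%4]).round(4) for i in range(4)])
print('handle img',pt(c,330,284,225,150,4.2,.106),'pred',o-.065*ex-.09*ey)
E
python3 m.py
```

```text
[[0.4955, -0.3005, 0.12], [0.5091, -0.3531, 0.12], [0.4052, -0.381, 0.12], [0.3887, -0.3294, 0.12]] [ 0.44961256 -0.34099317  0.12      ] [np.float64(0.0544), np.float64(0.1075), np.float64(0.0543), np.float64(0.1106)]
yaw 15.106096698378682
[[0.4049, -0.3842, 0.12], [0.3926, -0.3318, 0.12], [0.4969, -0.3015, 0.12], [0.512, -0.3544, 0.12]] [ 0.45161746 -0.34299179  0.12      ] [np.float64(0.0538), np.float64(0.1085), np.float64(0.0551), np.float64(0.1112)]
yaw -164.13585073583877
cap [ 0.44892359 -0.33850802  0.143     ]
[[0.6564, 0.1268, 0.01], [0.6675, -0.0417, 0.01], [0.3557, -0.0653, 0.01], [0.3469, 0.1035, 0.01]] [np.float64(0.1688), np.float64(0.3127), np.float64(0.1691), np.float64(0.3104)]
yaw 4.312289281655642
origin [0.5563281  0.03658925]
sill [0.42976729 0.02572538 0.045     ] [0.42869046 0.0269646 ] [np.float64(0.0762), np.float64(0.1313), np.float64(0.0743), np.float64(0.1312)]
handle img [ 0.5002526  -0.05767604  0.106     ] pred [ 0.49827945 -0.05804348]
```

Run:
```python
from h import *
from workcell import sense
s=sense(); M=R.from_quat(s["orientation"]).as_matrix(); print(M.round(3))
a=np.degrees(np.arctan2(M[1,2],M[0,2])); print('jaw az',a, 'tilt',M[:,0])
for n,t in(('tin y',105.5),('stand y',94.3),('stand x',4.3)): print(n,(t-a+90)%180-90)
```

```text
[[-0.001 -0.935  0.354]
 [-0.001  0.354  0.935]
 [-1.     0.    -0.002]]
jaw az 69.27161662734615 tilt [-7.98274575e-04 -1.48587140e-03 -9.99998577e-01]
tin y 36.22838337265385
stand y 25.02838337265385
stand x -64.97161662734615
```

```bash
python3 -m pendant '[[10,-36,20,0,0,-6],[20,-73,40,0,0,-12],[31,-110,60,0,0,-18],[41,-146,80,0,0,-24],[51,-183,100,0,0,-30],[61,-220,105,0,0,-36],[72,-256,105,0,0,-42],[82,-293,105,0,0,-48]]' 1 40
python3 -m pendant '[[10,-36,0,0,0,-6],[20,-73,0,0,0,-12],[31,-110,0,0,0,-18],[41,-146,0,0,0,-24],[51,-183,0,0,0,-30],[61,-220,0,0,0,-36],[72,-256,0,0,0,-42],[82,-293,0,0,0,-48]]'
python3 -m pendant '[[10,-36,0,0,0,-6],[20,-73,0,0,0,-12],[31,-110,0,0,0,-18],[41,-146,0,0,0,-24],[51,-183,0,0,0,-30],[61,-220,0,0,0,-36],[72,-256,-20,0,0,-42],[82,-293,-40,0,0,-48]]'
python3 - <<'E'
from h import *
from workcell import sense
s=sense(); M=R.from_quat(s["orientation"]).as_matrix()
print(np.degrees(np.arctan2(M[1,2],M[0,2])),M[:,0],s["joint_positions"])
E
```

```text
time_s: 0.9
eef_pos: [0.2856, 0.2434, 0.3007]
orientation: [-0.129, 0.695, 0.129, 0.695]
force: [0.6, -0.2, 1.2]
gripper_width: 1.0
time_s: 1.7
eef_pos: [0.3674, -0.0496, 0.3004]
orientation: [0.165, 0.688, -0.165, 0.688]
force: [1.1, -0.3, 0.8]
gripper_width: 1.0
time_s: 2.5
eef_pos: [0.45, -0.3428, 0.2602]
orientation: [0.43, 0.561, -0.43, 0.561]
force: [1.3, 0.1, -0.6]
gripper_width: 0.998
-74.98918780808823 [ 9.31058198e-04 -6.05145410e-04 -9.99999383e-01] [-7.74211616e-01  2.32414735e-01  1.40704709e+00  2.18821618e-04
  1.50104206e+00  5.34581176e-01]
```

Run:
```python
from h import *
from workcell import imaging
for n,b in(('top',(380,170,500,300)),('scene',(110,110,210,260))):
    c=imaging.read_camera(n); crop(c,*b,4,f'pics/{n}1.png',[(.45,-.341,.143)])
a=cv2.imread('pics/top1.png');b=cv2.imread('pics/scene1.png')
h=600; a=cv2.copyMakeBorder(a,0,h-a.shape[0],0,0,0); b=cv2.copyMakeBorder(b,0,h-b.shape[0],0,0,0)
o=np.hstack([a,b]);cv2.imwrite('pics/c1.png',cv2.resize(o,(800,int(600*800/o.shape[1]))))
```

```text
(no output)
```

View pics/c1.png

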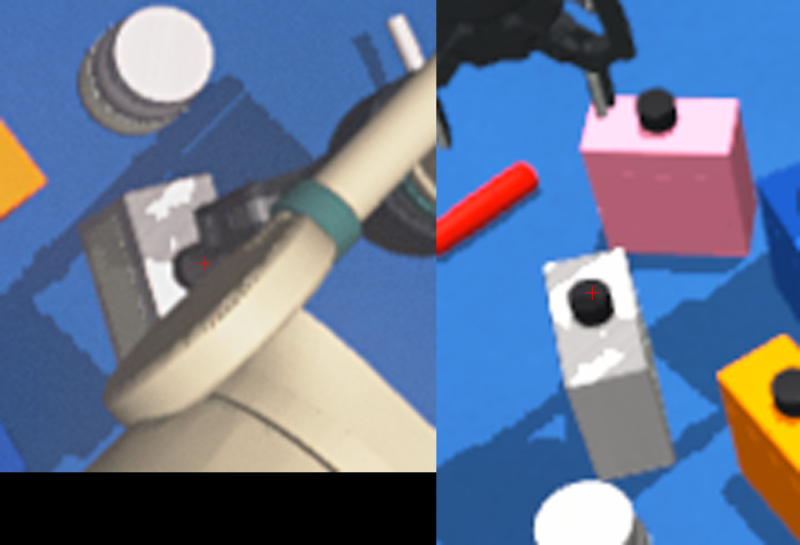

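The tin is on target: its cap is at about (592,300) in the scene half and the marker is on it. The jaws are aligned, so I'll lower.

```bash
python3 -m pendant '[[0,1,-30,0,0,0],[0,2,-60,0,0,0],[0,2,-90,0,0,0],[0,2,-115,0,0,0],[0,2,-140,0,0,0],[0,2,-160,0,0,0],[0,2,-175,0,0,0],[0,2,-181,0,0,0]]' 1 40
python3 -m pendant '[[0,0,0,0,0,0],[0,0,0,0,0,0],[0,0,0,0,0,0],[0,0,0,0,0,0],[0,0,0,0,0,0],[0,0,0,0,0,0],[0,0,0,0,0,0],[0,0,0,0,0,0]]' 0 60
```

```text
time_s: 3.4
eef_pos: [0.4485, -0.3375, 0.0783]
orientation: [0.429, 0.563, -0.429, 0.561]
force: [0.3, 1.0, 0.8]
gripper_width: 1.001
time_s: 4.2
eef_pos: [0.4514, -0.342, 0.0842]
orientation: [0.428, 0.559, -0.43, 0.565]
force: [-1.5, -0.6, 15.1]
gripper_width: 0.327
```

Run:
```python
from h import *
from workcell import imaging,sense
for n,b in(('top',(380,170,500,300)),('scene',(110,110,210,260))):
    c=imaging.read_camera(n); crop(c,*b,4,f'pics/{n}2.png')
a=cv2.imread('pics/top2.png');b=cv2.imread('pics/scene2.png')
h=600; a=cv2.copyMakeBorder(a,0,h-a.shape[0],0,0,0); b=cv2.copyMakeBorder(b,0,h-b.shape[0],0,0,0)
o=np.hstack([a,b]);cv2.imwrite('pics/c2.png',cv2.resize(o,(800,int(600*800/o.shape[1]))))
s=sense();print(s["force"],s["eef_pos"],s["gripper_width"])
```

```text
[-2.35413659 -1.35884991 15.28618839] [ 0.45140268 -0.34199282  0.08419737] 0.3266099924072529
```

View pics/c2.png

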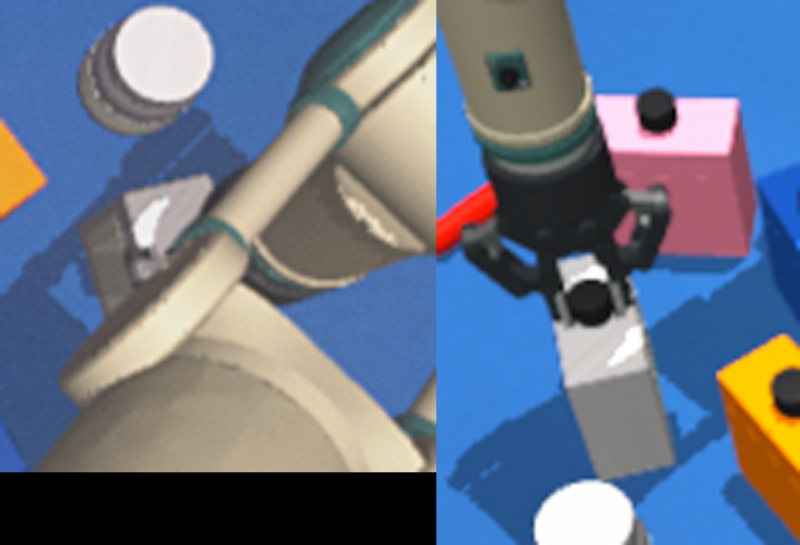

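Run:
```python
from h import *
from workcell import imaging,sense
c=imaging.read_camera('scene'); crop(c,125,150,185,245,6.2,'pics/s3.png',[(.45-.028*.27,-.341+.028*.96,.12),(.45+.028*.27,-.341-.028*.96,.12),(.4514,-.342,.084)])
```

```text
(no output)
```

View pics/s3.png

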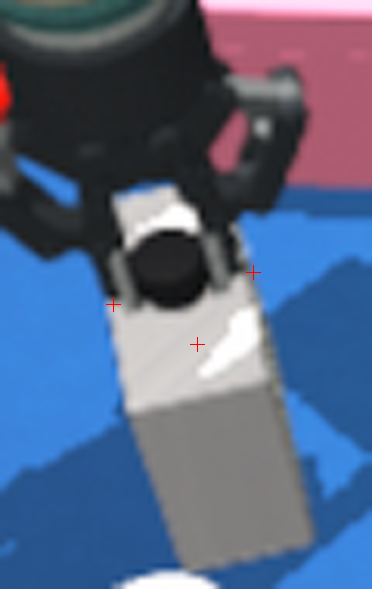

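Run:
```python
from h import *
s=load('scene')
for z in (.084,.1,.12,.125,.13,.14): print(z, at(s,125+171/6.2-.5,150+303/6.2-.5,z))
for P in [(.4514,-.342,z) for z in (.084,.12,.14)]: q=proj(s,P); print(P,(q-[125,150]+.5)*6.2)
from workcell import sense
x=sense(); print(R.from_quat(x["orientation"]).as_matrix()[:,0],x["force"],x["torque"],x["effort"])
```

```text
0.084 [ 0.42951045 -0.3557049   0.084     ]
0.1 [ 0.44192155 -0.35099903  0.1       ]
0.12 [ 0.45743542 -0.34511671  0.12      ]
0.125 [ 0.46131389 -0.34364613  0.125     ]
0.13 [ 0.46519236 -0.34217554  0.13      ]
0.14 [ 0.47294929 -0.33923438  0.14      ]
(0.4514, -0.342, 0.084) [197.98877159 344.93626924]
(0.4514, -0.342, 0.12) [180.7820101  290.91355908]
(0.4514, -0.342, 0.14) [170.86645912 259.78248673]
[ 0.00524647 -0.00676024 -0.99996339] [-1.318777   -0.61859817 15.53415136] [0.24210639 0.45313848 0.03589945] [  1.09109402 -34.52608109 -17.01903641   0.50484063  -0.61057091
   0.04522501]
```

Run:
```python
from h import *
from workcell import imaging,sense
c=imaging.read_camera('top'); crop(c,395,210,475,280,9,'pics/t4.png',[(.45-.028*.27,-.341+.028*.96,.12),(.45,-.341,.143),(.4514,-.342,.084)])
```

```text
(no output)
```

View pics/t4.png

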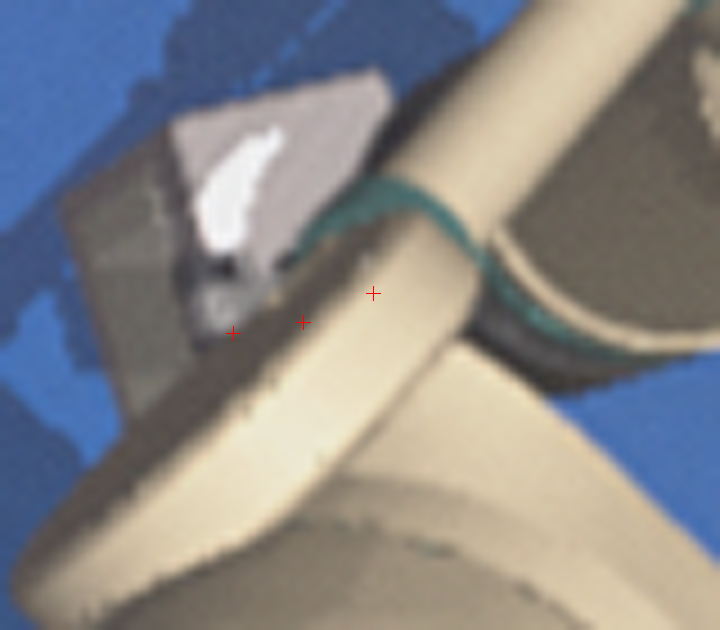

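Run:
```python
from h import *
crop('scene',430,0,560,120,6,'pics/s5.png',[(.2033,.5372,.1947),(.2033+.3538*.0425,.5372+.935*.0425,.2077),(.2033-.3538*.0425,.5372-.935*.0425,.2077),(.2033,.5372,.268)])
```

```text
(no output)
```

View pics/s5.png

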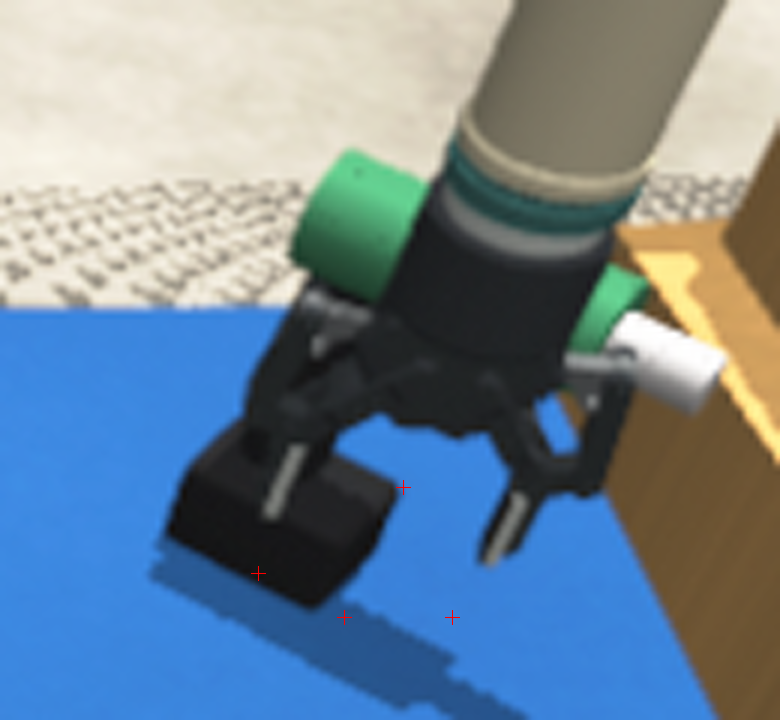

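Run:
```python
from h import *
s=load('scene')
for sg,t in((1,(490,562)),(-1,(270,520))):
    px=(430+t[0]/6-.5,0+t[1]/6-.5)
    xy=np.array([.2033,.5372])+sg*np.array([.3538,.935])*.0425
    for z in (.20,.21,.22,.23,.24,.25,.26):
        print(sg,z,((at(s,*px,z)[:2]-xy)*1000).round(1))
```

```text
1 0.2 [-45.6  34.2]
1 0.21 [-34.   26.7]
1 0.22 [-22.4  19.2]
1 0.23 [-10.7  11.7]
1 0.24 [0.9 4.2]
1 0.25 [12.6 -3.3]
1 0.26 [ 24.2 -10.8]
-1 0.2 [-45.8  19.8]
-1 0.21 [-33.8  13.4]
-1 0.22 [-21.8   7. ]
-1 0.23 [-9.8  0.5]
-1 0.24 [ 2.1 -5.9]
-1 0.25 [ 14.1 -12.4]
-1 0.26 [ 26.1 -18.8]
```

The close-up shows the pads holding the cap, about 32 mm higher than the readout says. The start picture gives the same offset, with the tips at z 0.240 where the readout plus the open-finger setback is 0.208. So real height is about readout + 32 mm. I'll open and regrasp lower on the body.

```bash
python3 -m pendant '[[0,0,4,0,0,0],[0,0,4,0,0,0],[0,0,4,0,0,0],[0,0,4,0,0,0],[0,0,4,0,0,0],[0,0,4,0,0,0],[0,0,4,0,0,0],[0,0,4,0,0,0]]' 1 60
python3 -m pendant '[[0,0,0,0,0,0],[0,0,0,0,0,0],[0,0,-5,0,0,0],[0,0,-10,0,0,0],[0,0,-15,0,0,0],[0,0,-20,0,0,0],[0,0,-25,0,0,0],[0,0,-30,0,0,0]]'
python3 - <<'E'
from h import *
from workcell import imaging,sense
c=imaging.read_camera('scene'); crop(c,110,140,190,245,5.6,'pics/s6.png')
print(sense()["eef_pos"],sense()["force"])
E
```

```text
time_s: 5.2
eef_pos: [0.4495, -0.3392, 0.0835]
orientation: [0.429, 0.562, -0.429, 0.562]
force: [-0.1, 0.8, 0.3]
gripper_width: 1.0
time_s: 6.0
eef_pos: [0.4495, -0.3392, 0.0531]
orientation: [0.429, 0.562, -0.429, 0.562]
force: [-0.1, 0.6, 0.9]
gripper_width: 0.996
[ 0.44901797 -0.33870778  0.05229454] [-0.30241493  0.33677986 -0.70743053]
```

View pics/s6.png

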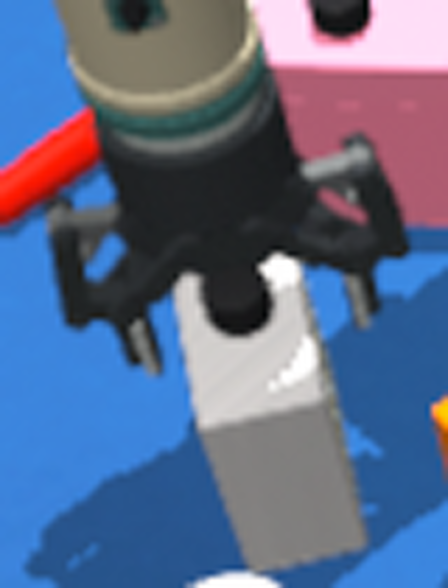

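The fingers now straddle the tin body, with tips at (150,370) and (362,325). Closing.

```bash
python3 -m pendant '[[0,0,0,0,0,0],[0,0,0,0,0,0],[0,0,0,0,0,0],[0,0,0,0,0,0],[0,0,0,0,0,0],[0,0,0,0,0,0],[0,0,0,0,0,0],[0,0,0,0,0,0]]' 0 80
python3 - <<'E'
from h import *
from workcell import imaging,sense
c=imaging.read_camera('scene'); crop(c,110,140,190,245,5.6,'pics/s7.png')
print(sense()["eef_pos"],sense()["force"])
E
```

```text
time_s: 6.85
eef_pos: [0.4504, -0.3404, 0.0544]
orientation: [0.429, 0.561, -0.429, 0.563]
force: [0.7, -3.7, 5.1]
gripper_width: 0.644
[ 0.45037753 -0.34041395  0.05445036] [ 0.31721662 -5.03600343  5.46248923]
```

View pics/s7.png

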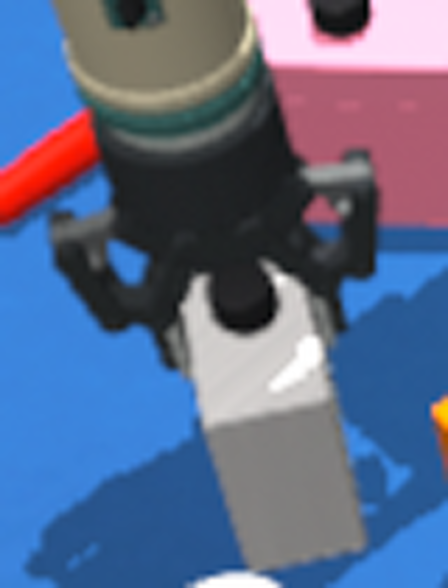

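```bash
python3 -m pendant '[[0,0,10,0,0,0],[0,0,30,0,0,0],[0,0,60,0,0,0],[0,0,90,0,0,0],[0,0,120,0,0,0],[0,0,150,0,0,0],[0,0,180,0,0,0],[0,0,200,0,0,0]]' 0 80
python3 -m pendant '[[0,15,0,0,0,0],[-2,40,0,0,0,-1],[-4,65,0,0,0,-2],[-6,90,0,0,0,-3],[-8,115,0,0,0,-4],[-9,140,0,0,0,-5],[-9,165,0,0,0,-5],[-9,190,0,0,0,-5]]'
python3 -m pendant '[[-1,30,0,0,0,-1],[-2,60,0,0,0,-2],[-4,90,0,0,0,-3],[-6,120,0,0,0,-4],[-8,145,0,0,0,-5],[-9,165,0,0,0,-6],[-9,175,0,0,0,-6],[-9,178,0,0,0,-6]]'
python3 - <<'E'
from h import *
from workcell import imaging,sense
import pickle
s=sense(); M=R.from_quat(s["orientation"]).as_matrix()
print(np.degrees(np.arctan2(M[1,2],M[0,2]))+180,M[:,0],s["joint_positions"],s["eef_pos"],s["force"])
c=imaging.read_camera('scene'); crop(c,230,60,400,310,2.4,'pics/s8.png')
c=imaging.read_camera('top'); crop(c,210,130,340,300,3.5,'pics/t8.png')
E
```

```text
time_s: 7.7
eef_pos: [0.4485, -0.3373, 0.2541]
orientation: [0.43, 0.563, -0.429, 0.561]
force: [0.2, -0.2, -6.0]
gripper_width: 0.643
time_s: 8.5
eef_pos: [0.4376, -0.1454, 0.2508]
orientation: [0.453, 0.546, -0.453, 0.54]
force: [-0.0, -0.1, -5.8]
gripper_width: 0.639
time_s: 9.3
eef_pos: [0.4294, 0.0303, 0.252]
orientation: [0.48, 0.52, -0.481, 0.518]
force: [-0.1, -0.0, -4.6]
gripper_width: 0.642
94.40934961153624 [-4.44221924e-03  7.94214802e-04 -9.99989818e-01] [-9.18187748e-02  2.66880063e-02  1.67313555e+00  3.86556497e-04
  1.44626546e+00  1.40196853e+00] [0.42941978 0.03030775 0.25199918] [-0.12206902 -0.02546722 -4.63666001]
```

View pics/s8.png

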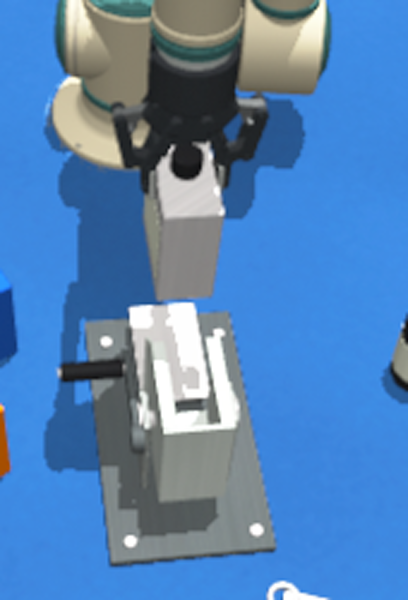

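View pics/t8.png

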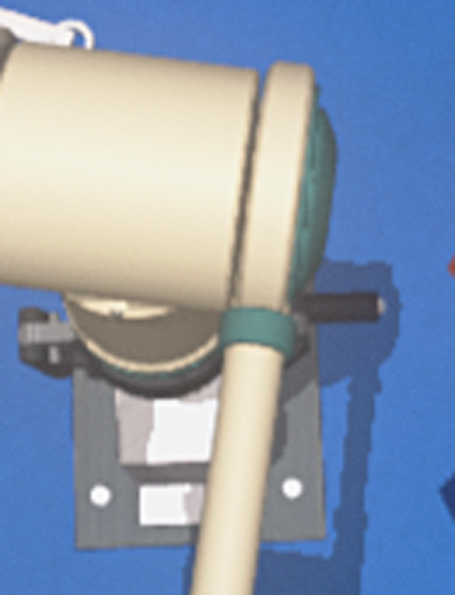

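Run:
```python
from h import *
from workcell import imaging,sense
c=imaging.read_camera('scene'); pickle.dump(c,open('s9.pkl','wb')); crop('s9',280,115,335,190,8,'pics/s9.png')
print(sense()["eef_pos"])
```

```text
[0.43096143 0.02841221 0.25296224]
```

View pics/s9.png

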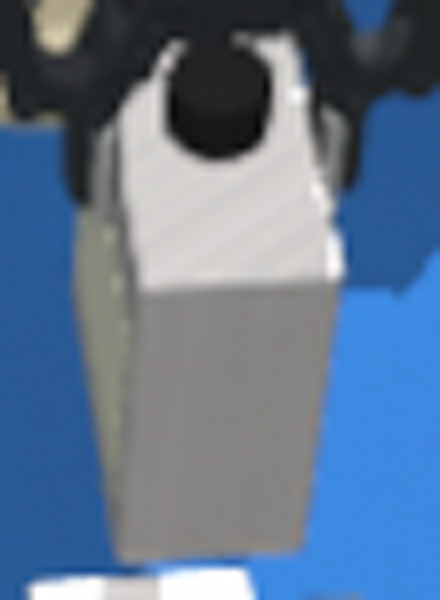

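Run:
```python
from h import *
s=load('s9')
f=lambda x,y,z: at(s,280+(x+.5)/8-.5,115+(y+.5)/8-.5,z)
for z,zb in((.3176,.1976),):
  A=f(140,290,z);B=f(341,278,z);C=f(118,560,zb);D=f(301,552,zb)
  print(A,B,C,D,np.linalg.norm(A-B),np.linalg.norm(C-D))
  m=(A+B+C+D)[:2]/4; d=A-B; yaw=np.degrees(np.arctan2(d[1],d[0])); print(m,yaw)
  y=np.radians(4.3); ex=np.array([np.cos(y),np.sin(y)]); ey=np.array([-ex[1],ex[0]]); cen=m-.055*ex; o=np.array([.5563,.0366])
  print('tin centre',cen,'in stand',(cen-o)@ex,(cen-o)@ey, ((A+B)/2),((C+D)/2))
```

```text
[0.48801088 0.00441677 0.3176    ] [0.4844877  0.05844357 0.3176    ] [0.48289777 0.00276945 0.1976    ] [0.4808241  0.05645666 0.1976    ] 0.05414154848054467 0.05372724883665064
[0.48405511 0.03052161] -86.26892990666742
tin centre [0.42920993 0.02639778] in stand -0.12749727828115995 -0.0006444476068911485 [0.48624929 0.03143017 0.3176    ] [0.48186094 0.02961306 0.1976    ]
```

```bash
python3 -m pendant '[[0,0,-10,0,0,0],[0,0,-35,0,0,0],[0,0,-60,0,0,0],[0,0,-85,0,0,0],[0,0,-110,0,0,0],[0,0,-130,0,0,0],[0,0,-143,0,0,0],[0,0,-149,0,0,0]]' 0 80
python3 -m pendant '[[0,0,0,0,0,0],[0,0,-1,0,0,0],[0,0,-1,0,0,0],[0,0,-2,0,0,0],[0,0,-2,0,0,0],[0,0,-3,0,0,0],[0,0,-3,0,0,0],[0,0,-3,0,0,0]]'
python3 - <<'E'
from h import *
from workcell import imaging,sense
c=imaging.read_camera('scene'); crop(c,250,110,360,260,4,'pics/s10.png')
print(sense()["eef_pos"],sense()["force"])
E
```

```text
time_s: 10.25
eef_pos: [0.4302, 0.0281, 0.1028]
orientation: [0.48, 0.519, -0.482, 0.517]
force: [-0.3, 0.2, -5.6]
gripper_width: 0.642
time_s: 11.05
eef_pos: [0.4315, 0.0288, 0.1016]
orientation: [0.481, 0.518, -0.481, 0.518]
force: [0.0, 0.2, -6.6]
gripper_width: 0.645
[0.43155478 0.02883092 0.10164915] [ 0.10724427 -0.94040189 -5.07653043]
```

View pics/s10.png

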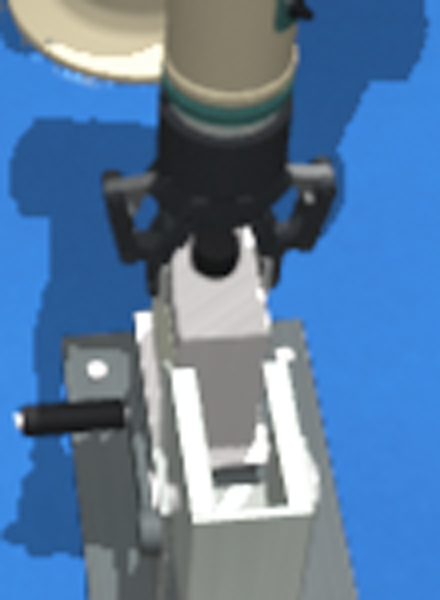

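```bash
python3 -m pendant '[[0,0,-1,0,0,0],[0,0,-2,0,0,0],[6,0,-2,0,0,0],[13,1,-2,0,0,0],[20,2,-2,0,0,0],[27,2,-2,0,0,0],[34,3,-2,0,0,0],[40,3,-2,0,0,0]]' 0 80
python3 - <<'E'
from h import *
from workcell import imaging,sense
c=imaging.read_camera('scene'); crop(c,260,130,350,260,4.6,'pics/s11.png')
print(sense()["eef_pos"],sense()["force"])
E
```

```text
time_s: 11.9
eef_pos: [0.4689, 0.0305, 0.0997]
orientation: [0.479, 0.519, -0.483, 0.518]
force: [-0.5, -2.2, -4.8]
gripper_width: 0.643
[0.4727927  0.03086141 0.09983169] [ 1.38930022 -2.18362251 -6.58294287]
```

View pics/s11.png

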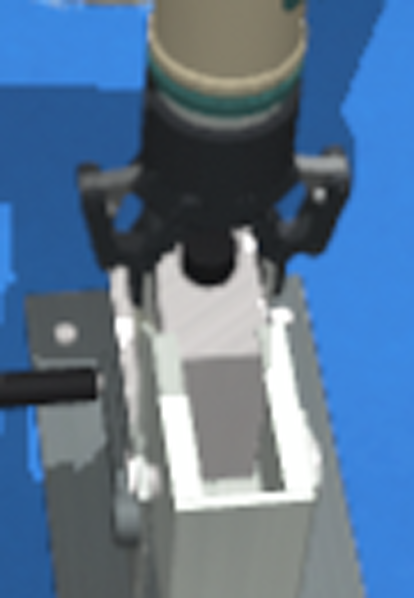

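```bash
python3 -m pendant '[[3,0,-1,0,0,0],[6,0,-2,0,0,0],[8,0,-3,0,0,0],[8,0,-3,0,0,0],[8,0,-3,0,0,0],[8,0,-3,0,0,0],[8,0,-3,0,0,0],[8,0,-3,0,0,0]]' 0 80
```

```text
time_s: 12.75
eef_pos: [0.4756, 0.0309, 0.0995]
orientation: [0.478, 0.52, -0.483, 0.517]
force: [-13.8, -4.4, 23.6]
gripper_width: 0.643
```

```bash
python3 -m pendant '[[-3,0,1,0,0,0],[-3,0,1,0,0,0],[-3,0,1,0,0,0],[-3,0,1,0,0,0],[-3,0,1,0,0,0],[-3,0,1,0,0,0],[-3,0,1,0,0,0],[-3,0,1,0,0,0]]' 0.88 60
python3 -m pendant '[[0,0,0,0,0,0],[0,0,10,0,0,0],[0,0,30,0,0,0],[0,0,50,0,0,0],[0,0,70,0,0,0],[0,0,90,0,0,0],[0,0,110,0,0,0],[0,0,120,0,0,0]]'
python3 - <<'E'
from h import *
from workcell import imaging,sense
c=imaging.read_camera('scene'); crop(c,260,130,350,260,4.6,'pics/s12.png')
print(sense()["eef_pos"],sense()["force"])
E
```

```text
time_s: 13.55
eef_pos: [0.4766, 0.0318, 0.0975]
orientation: [0.481, 0.518, -0.481, 0.518]
force: [0.0, -0.2, 0.4]
gripper_width: 0.88
time_s: 14.35
eef_pos: [0.4776, 0.0317, 0.2202]
orientation: [0.482, 0.517, -0.48, 0.519]
force: [0.9, 0.2, -1.0]
gripper_width: 0.886
[0.47818035 0.03170933 0.22090313] [ 1.12585911 -0.31072772  1.62936691]
```

View pics/s12.png

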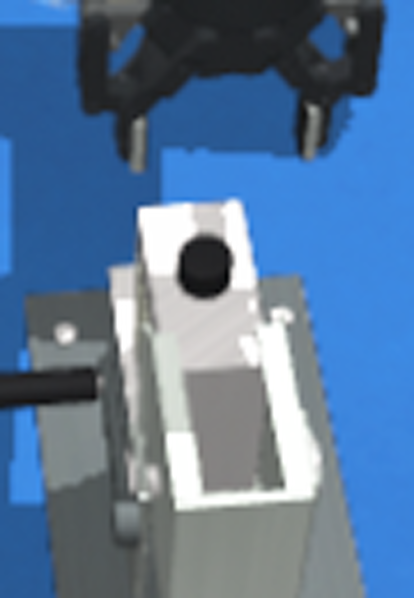

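```bash
python3 -m pendant '[[-12,-1,0,0,0,0],[-25,-2,0,0,0,0],[-40,-3,0,0,0,0],[-55,-4,0,0,0,0],[-70,-5,0,0,0,0],[-83,-6,0,0,0,0],[-92,-8,0,0,0,0],[-95,-8,0,0,0,0]]' 0 60
python3 -m pendant '[[0,0,-10,0,0,0],[0,0,-30,0,0,0],[0,0,-55,0,0,0],[0,0,-80,0,0,0],[0,0,-100,0,0,0],[0,0,-115,0,0,0],[0,0,-124,0,0,0],[0,0,-127,0,0,0]]' 0 60
python3 - <<'E'
from h import *
from workcell import imaging,sense
c=imaging.read_camera('scene'); crop(c,260,110,350,240,4.6,'pics/s13.png')
p=sense()["eef_pos"];print(p,sense()["force"])
y=np.radians(4.3); ex=np.array([np.cos(y),np.sin(y)]); ey=np.array([-ex[1],ex[0]]); o=np.array([.5563,.0366]);print((p[:2]-o)@ex,(p[:2]-o)@ey)
E
```

```text
time_s: 15.2
eef_pos: [0.3805, 0.0236, 0.2178]
orientation: [0.481, 0.518, -0.481, 0.518]
force: [-0.1, 1.5, 0.4]
gripper_width: -0.001
time_s: 16.0
eef_pos: [0.3811, 0.0239, 0.0894]
orientation: [0.481, 0.519, -0.481, 0.518]
force: [-0.8, 0.1, -0.3]
gripper_width: 0.002
[0.38136105 0.02383205 0.08971797] [-0.64690223 -0.31696265 -0.69208712]
-0.17540384404374657 0.00038468707457079245
```

View pics/s13.png

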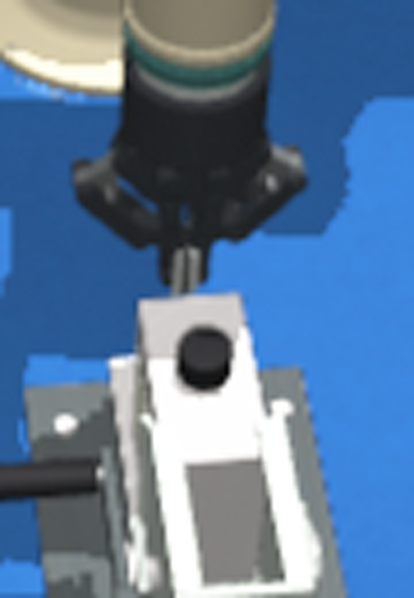

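```bash
python3 -m pendant '[[8,1,3,0,0,0],[16,1,3,0,0,0],[25,2,3,0,0,0],[34,3,3,0,0,0],[43,3,3,0,0,0],[52,4,3,0,0,0],[61,5,3,0,0,0],[70,5,3,0,0,0]]' 0 60
python3 - <<'E'
from h import *
from workcell import imaging,sense
c=imaging.read_camera('scene'); crop(c,260,110,350,240,4.6,'pics/s14.png')
p=sense()["eef_pos"];print(p,sense()["force"])
E
```

```text
time_s: 16.85
eef_pos: [0.4511, 0.0292, 0.0932]
orientation: [0.48, 0.519, -0.481, 0.518]
force: [-3.5, 0.9, 0.4]
gripper_width: 0.0
[0.4536896  0.02898912 0.0934392 ] [-0.48859666  0.43345991 -0.30135539]
```

View pics/s14.png

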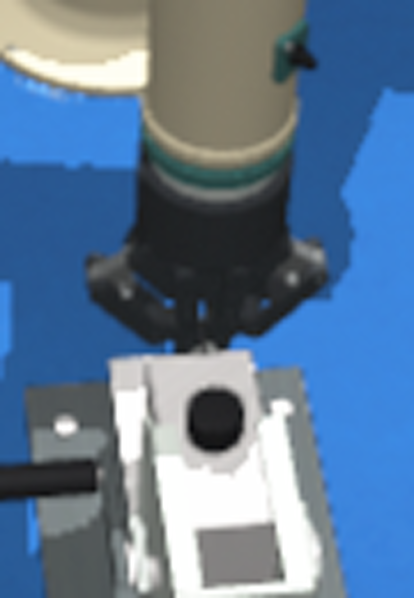

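```bash
python3 -m pendant '[[6,0,0,0,0,0],[12,1,0,0,0,0],[18,1,0,0,0,0],[23,2,0,0,0,0],[27,2,0,0,0,0],[30,2,0,0,0,0],[32,2,0,0,0,0],[34,2,0,0,0,0]]' 0 60
python3 - <<'E'
from h import *
from workcell import imaging,sense
c=imaging.read_camera('scene'); crop(c,260,130,350,260,4.6,'pics/s15.png')
p=sense()["eef_pos"];print(p,sense()["force"])
y=np.radians(4.3); ex=np.array([np.cos(y),np.sin(y)]); ey=np.array([-ex[1],ex[0]]); o=np.array([.5563,.0366]);print((p[:2]-o)@ex,(p[:2]-o)@ey)
E
```

```text
time_s: 17.7
eef_pos: [0.485, 0.0313, 0.0934]
orientation: [0.481, 0.519, -0.481, 0.518]
force: [-5.2, 2.8, 0.1]
gripper_width: 0.003
[0.48557997 0.03117833 0.0934464 ] [-2.4763331   2.14359547 -0.39701602]
-0.07092747476923396 -0.0001039124592315676
```

View pics/s15.png

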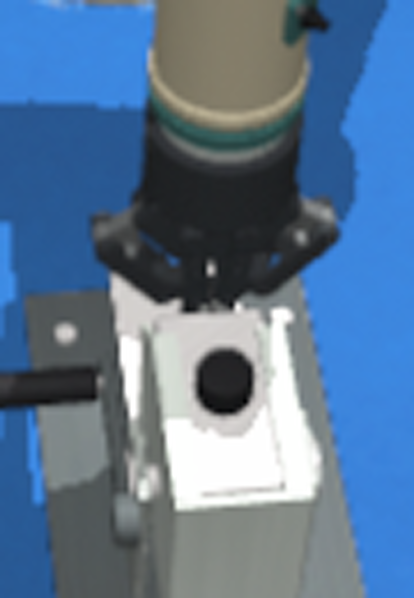

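Nearly home. I'll push on slowly until the back wall pushes back.

```bash
python3 -m pendant '[[1,0,0,0,0,0],[2,0,0,0,0,0],[3,0,0,0,0,0],[4,0,0,0,0,0],[5,0,0,0,0,0],[5,0,0,0,0,0],[5,0,0,0,0,0],[5,0,0,0,0,0]]' 0 60
python3 -m pendant '[[1,0,0,0,0,0],[1,0,0,0,0,0],[2,0,0,0,0,0],[2,0,0,0,0,0],[3,0,0,0,0,0],[3,0,0,0,0,0],[3,0,0,0,0,0],[3,0,0,0,0,0]]' 0 60
```

```text
time_s: 18.55
eef_pos: [0.4903, 0.0309, 0.0935]
orientation: [0.481, 0.518, -0.481, 0.518]
force: [-3.7, 2.8, 0.2]
gripper_width: 0.001
time_s: 19.35
eef_pos: [0.4934, 0.0309, 0.0936]
orientation: [0.481, 0.518, -0.481, 0.518]
force: [-4.3, 1.9, -0.2]
gripper_width: -0.002
```

```bash
python3 -m pendant '[[1,0,0,0,0,0],[1,0,0,0,0,0],[2,0,0,0,0,0],[2,0,0,0,0,0],[3,0,0,0,0,0],[3,0,0,0,0,0],[4,0,0,0,0,0],[4,0,0,0,0,0]]' 0 60
python3 - <<'E'
from h import *
from workcell import imaging,sense
c=imaging.read_camera('scene'); pickle.dump(c,open('s16.pkl','wb')); crop(c,275,170,345,260,6.5,'pics/s16.png')
p=sense()["eef_pos"];print(p,sense()["force"])
E
```

```text
time_s: 20.15
eef_pos: [0.4935, 0.0309, 0.0934]
orientation: [0.479, 0.52, -0.483, 0.516]
force: [-10.0, 1.6, 4.6]
gripper_width: 0.001
[0.49351296 0.03093749 0.09334907] [-11.10406039   1.07858528   4.34702021]
```

View pics/s16.png

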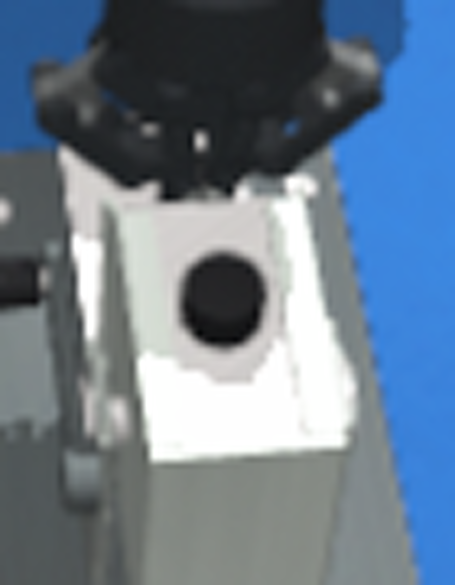

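```bash
python3 - <<'E'
from h import *
s=load('s16'); c=at(s,275+222.5/6.5-.5,170+291/6.5-.5,.1875)
y=np.radians(4.3); ex=np.array([np.cos(y),np.sin(y)]); ey=np.array([-ex[1],ex[0]]); o=np.array([.5563,.0366]);print(c,(c[:2]-o)@ex,(c[:2]-o)@ey)
E
python3 -m pendant '[[-3,0,0,0,0,0],[-8,-1,0,0,0,0],[-20,-1,0,0,0,0],[-35,-2,0,0,0,0],[-50,-3,10,0,0,0],[-60,-4,30,0,0,0],[-60,-4,60,0,0,0],[-60,-4,90,0,0,0]]' 0 60
python3 - <<'E'
from h import *
from workcell import imaging,sense
c=imaging.read_camera('scene'); pickle.dump(c,open('s17.pkl','wb')); crop(c,275,170,345,260,6.5,'pics/s17.png')
p=sense()["eef_pos"];print(p,sense()["force"])
E
```

```text
[0.56165044 0.03228665 0.1875    ] 0.005011973402773566 -0.004702380788272737
time_s: 21.0
eef_pos: [0.4363, 0.0265, 0.1846]
orientation: [0.481, 0.518, -0.481, 0.518]
force: [0.9, -0.6, 0.5]
gripper_width: -0.001
[0.4401647  0.02622699 0.18966647] [ 2.06031749 -0.48678149  2.99717085]
```

View pics/s17.png

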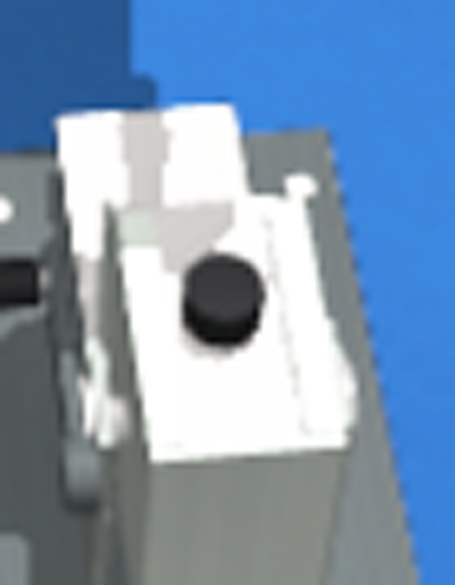

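```bash
python3 -m pendant '[[0,0,10,0,0,5],[5,-8,20,0,0,11],[10,-16,30,0,0,17],[15,-24,40,0,0,23],[20,-32,40,0,0,29],[25,-40,40,0,0,35],[30,-46,40,0,0,40],[30,-50,40,0,0,45]]' 1 60
python3 -m pendant '[[3,-5,0,0,0,5],[7,-10,0,0,0,11],[12,-15,0,0,0,17],[17,-20,0,0,0,23],[22,-25,0,0,0,29],[26,-32,0,0,0,35],[29,-38,0,0,0,40],[30,-40,0,0,0,45]]'
python3 -m pendant '[[0,0,0,0,0,0],[0,0,0,0,0,0],[0,0,0,0,0,0],[0,0,0,0,0,0],[0,0,0,0,0,0],[0,0,0,0,0,0],[0,0,0,0,0,0],[0,0,0,0,0,0]]'
python3 - <<'E'
from h import *
from workcell import imaging,sense
s=sense(); M=R.from_quat(s["orientation"]).as_matrix()
print(np.degrees(np.arctan2(M[1,2],M[0,2])),M[:,0],s["joint_positions"],s["eef_pos"],s["force"])
c=imaging.read_camera('scene'); pickle.dump(c,open('s18.pkl','wb')); crop('s18',240,130,350,260,4.5,'pics/s18.png',[(.4995,-.058,.106)])
c=imaging.read_camera('top'); pickle.dump(c,open('t18.pkl','wb')); crop('t18',220,140,340,260,4.9,'pics/t18.png',[(.4995,-.058,.106)])
E
```

```text
time_s: 21.85
eef_pos: [0.4677, -0.024, 0.2237]
orientation: [0.245, 0.663, -0.245, 0.664]
force: [-0.5, -0.8, 0.1]
gripper_width: 0.997
time_s: 22.65
eef_pos: [0.4974, -0.064, 0.2236]
orientation: [-0.028, 0.706, 0.027, 0.707]
force: [-1.1, -0.3, -0.4]
gripper_width: 1.002
time_s: 23.45
eef_pos: [0.4976, -0.0632, 0.2236]
orientation: [-0.026, 0.707, 0.026, 0.707]
force: [-0.3, 0.0, -0.2]
gripper_width: 1.003
4.267492176406155 [ 7.08921587e-05  3.14506330e-06 -9.99999997e-01] [-2.65107490e-01  1.49062468e-01  1.60394848e+00  2.19739076e-05
  1.38851411e+00 -3.39593261e-01] [ 0.49756055 -0.06316541  0.22361035] [-0.3021466   0.0360884  -0.16562537]
```

View pics/s18.png

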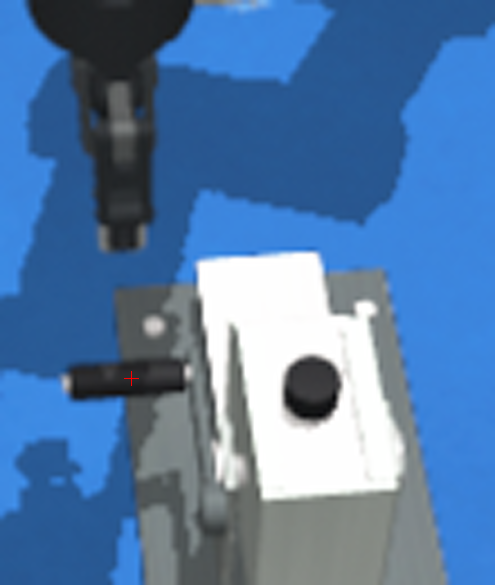

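View pics/t18.png

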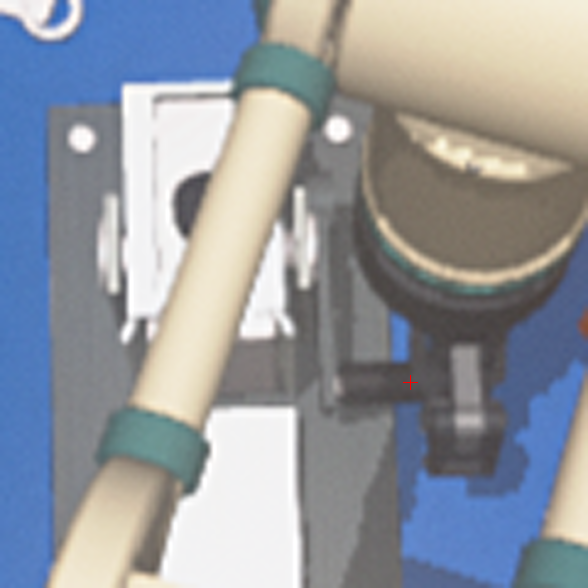

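The marker lies on the sleeve's middle: (129,379) in the scene crop, against a marker at (131,378). In the top view the tin's rear is level with the lips. Descending onto the handle.

```bash
python3 -m pendant '[[1,0,-20,0,0,0],[2,-1,-45,0,0,0],[2,-1,-70,0,0,0],[2,-1,-95,0,0,0],[2,-1,-120,0,0,0],[2,-1,-142,0,0,0],[2,-1,-158,0,0,0],[2,-1,-166,0,0,0]]' 1 60
python3 - <<'E'
from h import *
from workcell import imaging,sense
s=sense();print(s["eef_pos"],s["force"])
c=imaging.read_camera('scene'); crop(c,240,130,350,260,4.5,'pics/s19.png')
E
```

```text
time_s: 24.35
eef_pos: [0.4986, -0.064, 0.0562]
orientation: [-0.026, 0.707, 0.027, 0.706]
force: [0.4, 0.7, -0.0]
gripper_width: 1.001
[ 0.49856308 -0.06395731  0.05615056] [ 0.41042499  0.67491819 -0.04104946]
```

View pics/s19.png

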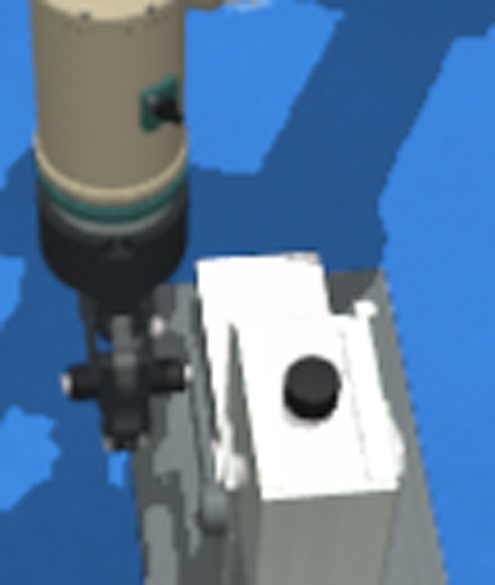

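```bash
python3 -m pendant '[[0,0,0,0,0,0],[0,0,0,0,0,0],[0,0,0,0,0,0],[0,0,0,0,0,0],[0,0,0,0,0,0],[0,0,0,0,0,0],[0,0,0,0,0,0],[0,0,0,0,0,0]]' 0 40
```

```text
time_s: 25.2
eef_pos: [0.5022, -0.0642, 0.0587]
orientation: [-0.026, 0.705, 0.026, 0.709]
force: [5.9, 1.5, 2.1]
gripper_width: 0.217
```

```bash
python3 -m pendant '[[1,0,6,0,0,0],[3,0,13,0,0,0],[5,0,19,0,0,0],[7,0,25,0,0,0],[10,1,31,0,0,0],[13,1,36,0,0,0],[17,1,41,0,0,0],[21,1,46,0,0,0]]' 0 50
```

```text
time_s: 26.0
eef_pos: [0.5199, -0.0627, 0.1033]
orientation: [-0.026, 0.707, 0.027, 0.706]
force: [3.4, 1.6, -10.9]
gripper_width: 0.214
```

Run:
```python
from h import *
from workcell import imaging,sense
s=sense();print(s["eef_pos"],s["force"],s["torque"])
c=imaging.read_camera('scene'); crop(c,220,110,350,260,4,'pics/s20.png')
```

```text
[ 0.51987348 -0.06274436  0.10334882] [  3.39692384   1.56499391 -10.90016377] [ 0.21262699 -0.59138085  0.05895934]
```

View pics/s20.png

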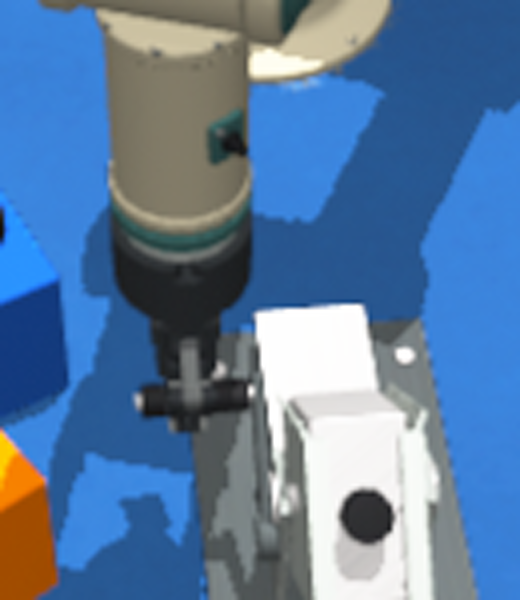

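```bash
python3 -m pendant '[[5,0,4,0,0,0],[10,1,8,0,0,0],[15,1,11,0,0,0],[21,2,14,0,0,0],[27,2,16,0,0,0],[33,2,18,0,0,0],[40,3,19,0,0,0],[46,3,19,0,0,0]]' 0 50
python3 -m pendant '[[6,0,0,0,0,0],[13,1,-1,0,0,0],[19,1,-3,0,0,0],[25,2,-5,0,0,0],[31,2,-8,0,0,0],[36,3,-11,0,0,0],[41,3,-15,0,0,0],[46,3,-19,0,0,0]]' 0 50
python3 - <<'E'
from h import *
from workcell import imaging,sense
s=sense();print(s["eef_pos"],s["force"],s["torque"])
c=imaging.read_camera('scene'); crop(c,220,110,350,260,4,'pics/s21.png')
E
```

```text
time_s: 26.85
eef_pos: [0.5656, -0.0592, 0.1232]
orientation: [-0.026, 0.708, 0.027, 0.706]
force: [-5.7, 3.5, 0.4]
gripper_width: 0.21
time_s: 27.65
eef_pos: [0.6119, -0.0555, 0.1048]
orientation: [-0.025, 0.707, 0.027, 0.706]
force: [-6.2, 4.7, 2.1]
gripper_width: 0.212
[ 0.61188891 -0.05551958  0.10481487] [-6.24680648  4.69624986  2.06189832] [0.74570861 1.07251491 0.12572696]
```

View pics/s21.png

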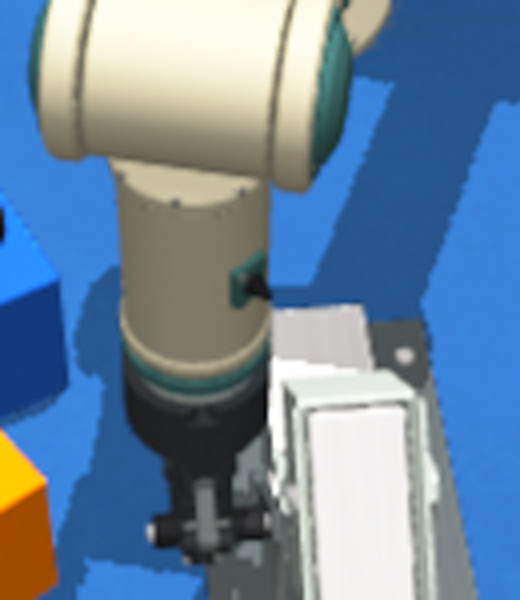

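```bash
python3 -m pendant '[[4,0,-5,0,0,0],[8,0,-10,0,0,0],[11,0,-15,0,0,0],[14,0,-21,0,0,0],[16,0,-27,0,0,0],[17,0,-31,0,0,0],[18,0,-35,0,0,0],[18,0,-38,0,0,0]]' 0 50
python3 -m pendant '[[0,0,-1,0,0,0],[0,0,-3,0,0,0],[1,0,-5,0,0,0],[1,0,-6,0,0,0],[1,0,-7,0,0,0],[1,0,-8,0,0,0],[1,0,-9,0,0,0],[1,0,-9,0,0,0]]' 0 50
python3 - <<'E'
from h import *
from workcell import imaging,sense
s=sense();print(s["eef_pos"],s["force"],s["torque"])
c=imaging.read_camera('scene'); crop(c,220,150,350,300,4,'pics/s22.png')
E
```

```text
time_s: 28.5
eef_pos: [0.631, -0.054, 0.0673]
orientation: [-0.024, 0.706, 0.028, 0.707]
force: [-4.9, 7.8, 4.6]
gripper_width: 0.214
time_s: 29.3
eef_pos: [0.6316, -0.054, 0.0583]
orientation: [-0.024, 0.706, 0.028, 0.707]
force: [-5.2, 8.0, 3.9]
gripper_width: 0.215
[ 0.63164231 -0.05397186  0.05830094] [-5.17094996  7.95318227  3.90441794] [1.23270468 0.72355695 0.14545931]
```

View pics/s22.png

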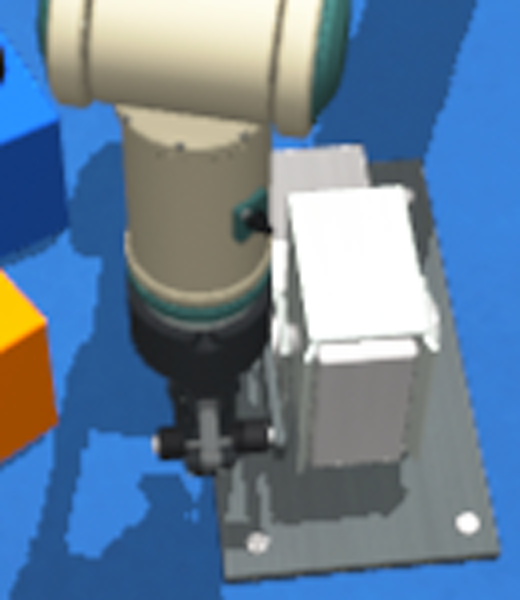

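```bash
python3 -m pendant '[[0,0,-1,0,0,0],[0,0,-1,0,0,0],[0,1,-2,0,0,0],[0,1,-2,0,0,0],[0,1,-3,0,0,0],[0,2,-3,0,0,0],[0,2,-3,0,0,0],[0,2,-3,0,0,0]]' 0 50
```

```text
time_s: 30.15
eef_pos: [0.6318, -0.0541, 0.058]
orientation: [-0.026, 0.706, 0.027, 0.707]
force: [-8.9, 3.8, 15.5]
gripper_width: 0.215
```

The cradle is at its stop: the force rose to 15 N with no travel. Holding there.

```bash
for i in 1; do :; done; python3 -m pendant '[[0,0,0,0,0,0],[0,0,0,0,0,0],[0,0,0,0,0,0],[0,0,0,0,0,0],[0,0,0,0,0,0],[0,0,0,0,0,0],[0,0,0,0,0,0],[0,0,0,0,0,0]]'
python3 -m pendant '[[0,0,0,0,0,0],[0,0,0,0,0,0],[0,0,0,0,0,0],[0,0,0,0,0,0],[0,0,0,0,0,0],[0,0,0,0,0,0],[0,0,0,0,0,0],[0,0,0,0,0,0]]'
python3 -m pendant '[[0,0,0,0,0,0],[0,0,0,0,0,0],[0,0,0,0,0,0],[0,0,0,0,0,0],[0,0,0,0,0,0],[0,0,0,0,0,0],[0,0,0,0,0,0],[0,0,0,0,0,0]]'
python3 - <<'E'
from h import *
from workcell import imaging,sense
s=sense();print(s["eef_pos"],s["force"],s["torque"])
c=imaging.read_camera('scene'); crop(c,285,180,345,300,5,'pics/s23.png')
E
```

```text
time_s: 30.95
eef_pos: [0.6318, -0.0541, 0.058]
orientation: [-0.026, 0.706, 0.027, 0.707]
force: [-8.6, 3.6, 15.6]
gripper_width: 0.216
time_s: 31.75
eef_pos: [0.6318, -0.0541, 0.058]
orientation: [-0.026, 0.706, 0.027, 0.707]
force: [-8.8, 4.0, 15.3]
gripper_width: 0.213
time_s: 32.55
eef_pos: [0.6318, -0.0541, 0.058]
orientation: [-0.026, 0.706, 0.027, 0.707]
force: [-9.3, 4.1, 15.1]
gripper_width: 0.211
[ 0.6317945  -0.05407799  0.05797388] [-9.32057463  4.12704458 15.11995847] [0.70705168 1.41349608 0.13232209]
```

View pics/s23.png

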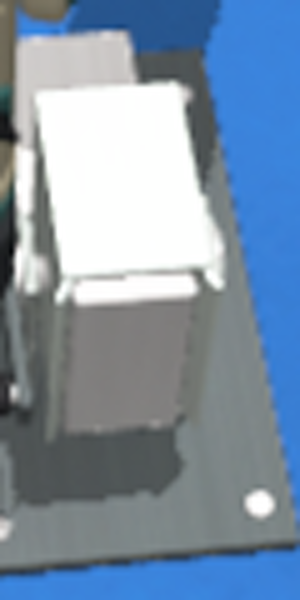

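```bash
python3 -m pendant '[[0,0,5,0,0,0],[-1,0,12,0,0,0],[-3,0,20,0,0,0],[-5,0,26,0,0,0],[-8,-1,32,0,0,0],[-11,-1,38,0,0,0],[-15,-1,43,0,0,0],[-20,-1,48,0,0,0]]' 0 50
python3 -m pendant '[[-5,0,4,0,0,0],[-10,-1,8,0,0,0],[-15,-1,11,0,0,0],[-21,-2,14,0,0,0],[-27,-2,16,0,0,0],[-33,-2,18,0,0,0],[-40,-3,19,0,0,0],[-46,-3,19,0,0,0]]' 0 50
```

```text
time_s: 33.4
eef_pos: [0.6141, -0.0555, 0.1029]
orientation: [-0.026, 0.705, 0.027, 0.709]
force: [3.2, 4.1, -3.1]
gripper_width: 0.215
time_s: 34.2
eef_pos: [0.5697, -0.059, 0.1231]
orientation: [-0.026, 0.703, 0.026, 0.71]
force: [4.5, 5.3, 1.4]
gripper_width: 0.22
```

```bash
python3 -m pendant '[[-6,0,0,0,0,0],[-13,-1,-1,0,0,0],[-20,-1,-3,0,0,0],[-26,-2,-5,0,0,0],[-32,-2,-8,0,0,0],[-37,-3,-11,0,0,0],[-43,-3,-15,0,0,0],[-48,-3,-19,0,0,0]]' 0 50
python3 -m pendant '[[-4,0,-5,0,0,0],[-8,0,-10,0,0,0],[-11,0,-15,0,0,0],[-14,0,-21,0,0,0],[-16,0,-27,0,0,0],[-17,-1,-31,0,0,0],[-18,-1,-35,0,0,0],[-18,-1,-38,0,0,0]]' 0 50
```

```text
time_s: 35.0
eef_pos: [0.522, -0.0628, 0.1047]
orientation: [-0.027, 0.703, 0.026, 0.71]
force: [4.2, 3.3, 2.7]
gripper_width: 0.207
time_s: 35.8
eef_pos: [0.5026, -0.0643, 0.0648]
orientation: [-0.027, 0.704, 0.026, 0.709]
force: [4.2, 1.2, 4.7]
gripper_width: 0.211
```

```bash
python3 -m pendant '[[0,0,-1,0,0,0],[0,0,-3,0,0,0],[0,0,-4,0,0,0],[0,0,-6,0,0,0],[0,0,-7,0,0,0],[0,0,-8,0,0,0],[0,0,-9,0,0,0],[0,0,-9,0,0,0]]' 0 50
python3 -m pendant '[[0,0,-1,0,0,0],[0,0,-1,0,0,0],[0,0,0,0,0,0],[0,0,0,0,0,0],[0,0,1,0,0,0],[0,0,2,0,0,0],[0,0,2,0,0,0],[0,0,2,0,0,0]]' 0 50
```

```text
time_s: 36.6
eef_pos: [0.5023, -0.0643, 0.0579]
orientation: [-0.027, 0.704, 0.026, 0.709]
force: [0.7, 1.5, 21.0]
gripper_width: 0.214
time_s: 37.4
eef_pos: [0.5021, -0.0643, 0.0581]
orientation: [-0.027, 0.705, 0.026, 0.708]
force: [4.4, 0.3, 8.6]
gripper_width: 0.213
```

```bash
python3 -m pendant '[[0,0,0,0,0,0],[0,0,0,0,0,0],[0,0,0,0,0,0],[0,0,0,0,0,0],[0,0,0,0,0,0],[0,0,0,0,0,0],[0,0,0,0,0,0],[0,0,0,0,0,0]]' 1 50
python3 -m pendant '[[0,0,10,0,0,0],[0,0,30,0,0,0],[0,0,55,0,0,0],[0,0,80,0,0,0],[0,0,110,0,0,0],[0,0,140,0,0,0],[0,0,165,0,0,0],[0,0,180,0,0,0]]'
python3 -m pendant '[[-10,-10,0,0,0,0],[-30,-30,0,0,0,0],[-50,-50,0,0,0,0],[-75,-70,0,0,0,0],[-100,-90,0,0,0,0],[-120,-110,0,0,0,0],[-135,-125,0,0,0,0],[-140,-130,0,0,0,0]]'
python3 - <<'E'
from h import *
from workcell import imaging,sense
s=sense();print(s["eef_pos"],s["force"])
for n,b in(('scene',(240,130,350,260)),('top',(220,140,340,270))):
    c=imaging.read_camera(n); pickle.dump(c,open(n+'24.pkl','wb')); crop(c,*b,4.6,f'pics/{n}24.png',[(.5583-.055*.997,.037-.055*.075,.165),(.558,.037,.1875)])
    cv2.imwrite(f"pics/{n}full24.png",cv2.resize(c["image"][:,:,::-1],(800,600)))
E
```

```text
time_s: 38.2
eef_pos: [0.4995, -0.0632, 0.0566]
orientation: [-0.026, 0.707, 0.026, 0.707]
force: [-0.1, -0.4, 0.2]
gripper_width: 0.995
time_s: 39.0
eef_pos: [0.5005, -0.0634, 0.2399]
orientation: [-0.027, 0.705, 0.026, 0.708]
force: [0.7, -0.7, -0.2]
gripper_width: 0.998
time_s: 39.8
eef_pos: [0.3569, -0.194, 0.2359]
orientation: [-0.025, 0.707, 0.025, 0.706]
force: [0.4, 0.8, -0.4]
gripper_width: 0.998
[ 0.35694659 -0.19400078  0.23594339] [ 0.39051937  0.84025151 -0.40423378]
```

View pics/scene24.png

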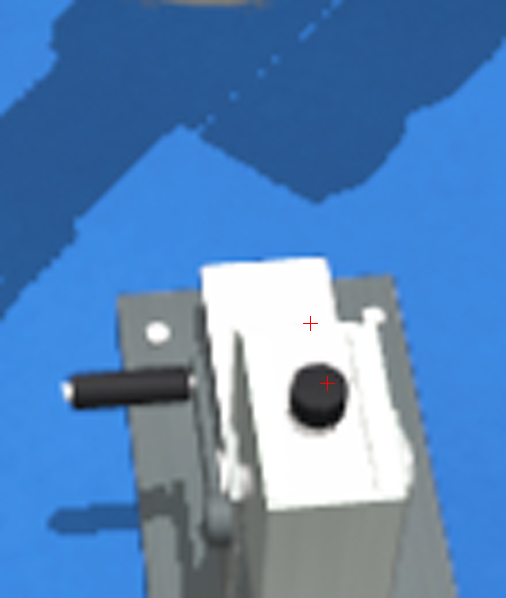

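View pics/top24.png

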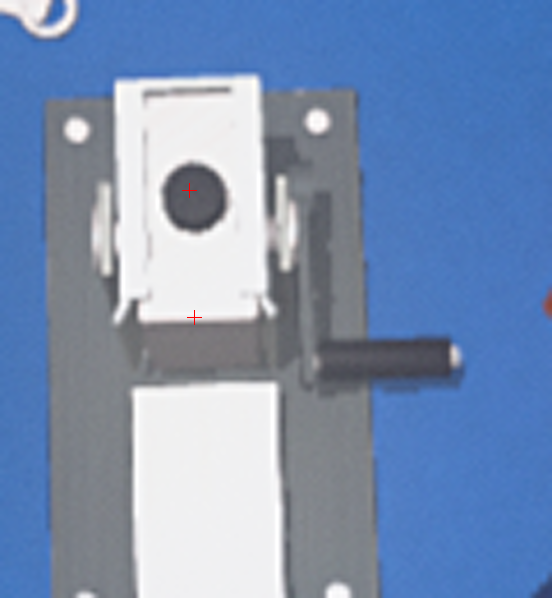

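View pics/scenefull24.png

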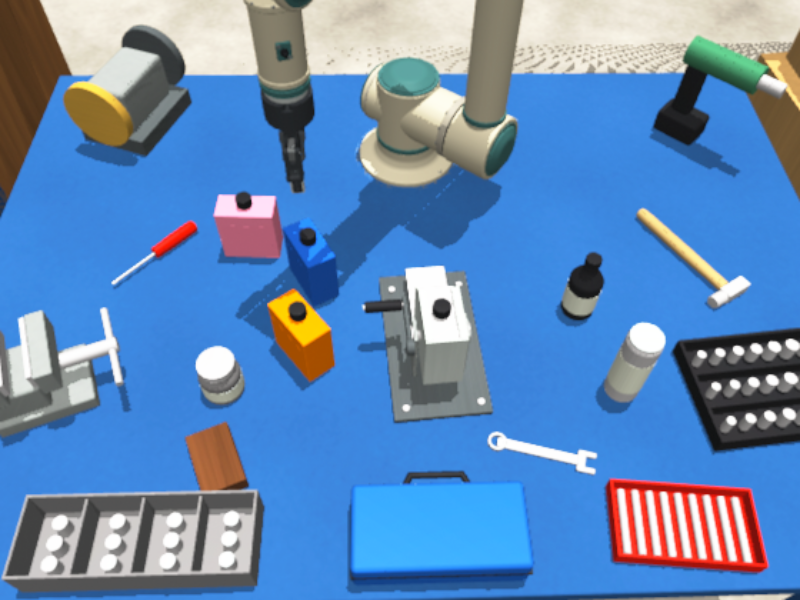

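Run:
```python
from h import *
c=load('top24'); s=load('scene24')
f=lambda c,u,v,x,y,z: at(c,u+(x+.5)/4.6-.5,v+(y+.5)/4.6-.5,z)
y=np.radians(4.3); ex=np.array([np.cos(y),np.sin(y)]); ey=np.array([-ex[1],ex[0]]); o=np.array([.5563,.0366])
S=lambda n,p: print(n,p.round(4),((p[:2]-o)@ex*1e3).round(1),((p[:2]-o)@ey*1e3).round(1))
S('cap top',f(c,220,140,195,193,.1875)); S('cap scene',f(s,240,130,320,385,.1875))
S('rear mid top',f(c,220,140,204,320,.1645))
S('handle top',f(c,220,140,386,358,.106)); S('handle scene',f(s,240,130,130,388,.106))
S('rear cross outer top',f(c,220,140,190,77,.1725))
```

```text
cap top [0.5566 0.0342 0.1875] 0.1 -2.4
cap scene [0.559  0.0335 0.1875] 2.4 -3.3
rear mid top [0.5026 0.0283 0.1645] -54.2 -4.3
handle top [ 0.4998 -0.0584  0.106 ] -63.4 -90.5
handle scene [ 0.5002 -0.06    0.106 ] -63.2 -92.1
rear cross outer top [0.6168 0.0399 0.1725] 60.6 -1.2
```

```bash
python3 -c "
from workcell import close_job,sense
print(sense()['time_s'],sense()['qd']); print(close_job())"
```

```text
39.9 [ 0.03354765  0.00946507 -0.01600169  0.01833245 -0.0049862   0.01226486]
the job is handed in; nothing more can be done
None
```

I slid the tin cap up into the cradle and pushed it home. I cranked it right over to the stop, held it there about 2.4 s, and turned it back to rest. The gripper then let go and backed away. The job was handed in at 39.9 s of the allowed 72 s. The interface gives no verdict.

**Last checks**
- **Tin:** it stands upright in the slot. Its cap is 0 to 2 mm along the slot from the stand origin I measured and 2 to 3 mm to the side. Its rear edge is level with the lips.
- **Cradle:** both stops were felt as a force rise with almost no travel. That was about 15 N with the cradle right over and about 21 N at rest, and the handle is back where it started. The crank moved at about 1 rad/s.
- **Other objects:** the round containers, the wrench and the wood block look unmoved in the scene picture. I compared them by eye and did not measure them.

**What failed or disagreed**
- **First grasp:** it closed on the cap instead of the body. In the pictures the tool was about 32 mm higher than its readout. I used that correction for the rest of the job, and the later grasps fitted it.
- **Stand position:** touch put the stand about 2 mm farther along x than my first camera measurement. I allowed for this in the turning path.

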